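Turn the arcade button panel over at the bench stop

ROBOT

A 6-joint arm with a two-finger parallel gripper is mounted at the origin on the work surface. World frame = base frame: x ahead of the robot, y to its left, z up, the work surface at z = 0. Lengths are in m, angles in rad, forces in N, time in s.
With the tool pointing down it reaches from about 0.325 to 0.875 m from the base axis. Payload 4.4 kg.
Tool frame: the origin (TCP) lies on the centre line of the jaws, within the pads' length; the fingertips stand 22 mm ahead of it and the grasp point (between the pads) lies 3 mm ahead of it (bot.tips_ahead is the z of the fingertips in the tool frame, in m); z points along the fingers, y is the direction in which the jaws open and shut (so a half turn about z gives the same grasp; the last joint's range is limited). The gripper opens to 85 mm and grips with 20 to 120 N. Pads are 22 mm wide; open, the fingers measure 114 mm over their backs; the gripper's body (76 mm by 85 mm) begins 54 mm behind the grasp point. The pads swing forward as they close: fully open they stand 13 mm farther back than shut.
Start: joints at [0.983, 0.207, 1.542, -0, 1.393, -0.15], TCP at [0.244, 0.521, 0.253] pointing down, gripper open.
Joint ranges: [-2.73, 2.73], [-0.86, 2.22], [0.23, 2.46], [-1.11, 4.25], [0.08, 2.63], [-2.82, 2.82]. Speed limits (rad/s): [2.79, 2.79, 3.14, 3.14, 3.14, 3.14].

INTERFACE

Orientations are given as a 3x3 rotation matrix whose columns are the frame's x, y, z axes.
In Python, from plant import bot, optics gives the robot as it stands. The module is installed in compiled form; this text tells all that it offers.
- The arm moves only by the shell command python3 -m crank 'ROWS' [OPENING] [FORCE]. ROWS is a JSON object of lists of equal length, an entry for each row: "slide": the shift along the tool's x, y, z in m, a list of three; "spin": the turn about the tool's z in rad. In form: {"slide": [[dx, dy, dz], ...], "spin": [spin, ...]}. A call has 1 to 10 rows; each row shifts and turns the pose as measured when the row begins, along the tool's axes as they then stand; what a row does not reach is not made up. A row lasts 1/8 s, in which the tool goes at most 62.5 mm and 10.7 degrees, less where a joint would pass 70% of its speed; a pose out of reach is approached as far as the arm can. A call is refused whole if a number of a shift passes 0.0625 or a number of a turn 0.188, either way. A call with a gripper value outside its range is refused whole. OPENING is the opening, from 0 (shut) to 1 (fully open), set as the call begins (- or left out, the last holds). The fingers move at their own pace and stop on an object; FORCE is the grip in N (left out, the last holds). Time passes only in rows, so rows that do not move let the fingers close. It gives the time, the measured TCP pose, the force and the opening at its end, in the units of the state.
- bot.state(): the state, without advancing time (a new reading comes with each control period).
- optics.get_image(name): name is "side" or "top" or "wrist"; returns the picture (384x512x3 uint8, red, green, blue); there is no depth.
- optics.camera_info(name): a dict with "fx", "fy", "cx", "cy" (pixels), "R" (3x3) and "t" (3): a world point X has camera coordinates R X + t. Camera axes: x right, y down, z forward; pixel columns grow to the right and rows downward; lengths in m; the calibration is good to about 2 mm. A picture is of the moment at which its call begins: read the wrist's pose just before it. camera_info takes no time and is no camera call; for the wrist camera it gives the pose at the moment of the call.
- bot.job_done(): hands the job in, once; it reports no verdict.
The state is a dict: "time": time; "joints": joint angles; "joint_velocities": joint speeds; "effort": joint torques, N m; "position": TCP position; "orientation": TCP orientation; "contact_force": force on the tool from outside, world axes, zero at the start; "torque": the same for the moment, N m; "opening": finger opening in m.
Only numpy, scipy, OpenCV 4.12 (cv2) and the standard library are available. Lean on these libraries where they do the work, as an engineer would, in place of code of your own. Each camera call takes 0.05 s, during which the arm holds its last target.

TASK

Turn the loose MDF button panel over without ever picking it up: with the fingertips push it against the sloped foot of the white bench stop until it rides up and leans on the stop, then reach behind the stop and push the panel's top edge forward, away from the stop, until it topples over. It must finish lying flat on the bench in front of the stop with its underside up; leave the other things on the bench alone.

Things in the scene. Friction and masses are not known exactly. Their poses are not given: they have to be found in the camera images.
- panel: Loose brown MDF panel, 150 mm (x) by 120 mm (y) by 12 mm thick, 0.11 to 0.22 kg; dark round holes, and two thin steel strips flush in its underside (flat to the touch). Origin: centre of its underside; z points out of its upper face: up at the start, down when done. It starts flat on the bench, +y edge towards the stop, 35 to 105 mm from the slope's foot, within 0.2 rad of square.
- panel_push_edge (a point): Middle of the panel's -y end face (150 mm wide, 12 mm high, away from the stop), at half thickness: push here, low down, towards the stop; 5 to 15 N makes the panel ride up the slope.
- panel_lead_edge (a point): Middle of the panel's +y end face (nearest the stop), at half thickness: it rides up the slope and becomes the top edge, about 105 mm high, 58 mm behind the foot line and 30 mm above the stop when the panel leans fully home.
- stop: White bench stop, fixed, 240 mm long (x), slick face (friction 0.25; bench 0.6). y points level from its open front to its back, z up. Origin: middle of the slope's foot line, at bench height. Its face rises from y 0, z 0 to y 24, z 28 mm, then steeper to its top edge at y 41, z 75 mm; its back is at y 51 mm up there; a low foot strip reaches y 85 mm, 12 mm high. All behind is free.
- stop_toe (a point): Middle of the slope's foot line (the stop's origin). With the panel's bottom edge pushed right up to this line the panel leans about 61 degrees from level on the stop's top edge and stays by itself; the lowest corner of its upper face is then about 11 mm in front of this line, 6 mm high.
- stop_top (a point): Middle of the stop's front top edge: 41 mm behind the foot line, 75 mm above the bench. Pushed forward from behind, just above this, the leaning panel turns about its bottom edge and falls to the front by itself a little past vertical, landing within about 140 mm of the foot line.
- glue_bottle: Bystander: yellow glue bottle, 54 mm across, 150 mm tall, standing beyond the far end of the stop. Origin: centre of its base.
- screwdriver: Bystander: screwdriver 150 mm long, 26 mm thick, lying on the bench beyond the panel's far side, roughly square to the stop. Origin: middle of its length, on its underside.
- screw_jar: Bystander: small clear jar, 56 mm across, 65 mm tall, on the robot's side of the stop. Origin: centre of its base.
- offcut: Bystander: wooden offcut 50 x 70 x 30 mm lying on the robot's side of the panel. Origin: centre of its underside.
There are look-alikes about, which are no part of the job. There is more than one size of the panel; the job needs the middle-sized.

How it is judged:
On the way:
1. the panel has ridden up and leans against the stop, its upper face to the front, tilted 49 to 86 degrees (angle between panel's own z axis and vertical between 0.85 and 1.5 rad and contact force between panel and stop above 0.05 N and height (world z) of panel_lead_edge above 0.07 m), for 0.2 s.
At the end, for the whole second after the job is handed in: The panel lies still, flat on the bench with its underside up (within 3.5 degrees), its centre 30 to 200 mm in front of the stop's foot line and within 130 mm of its middle (angle between panel's own z axis and vertical above 3.08 rad and height (world z) of panel between 0.009 and 0.015 m and y of panel in the frame of stop between -0.2 and -0.03 m and x of panel in the frame of stop between -0.13 and 0.13 m and linear speed of panel below 0.01 m/s and angular speed of panel below 0.1 rad/s); the robot touches nothing.
It fails at once if the panel is picked up: both its push edge and its lead edge are more than 35 mm above the bench (height (world z) of each of panel_push_edge, panel_lead_edge above 0.035 m).
It fails at once if a bystander (glue bottle, screwdriver, screw jar or offcut) is moved more than 20 mm (distance of any of glue_bottle, screwdriver, screw_jar, offcut from where it was at the start of the episode above 0.02 m).
It also fails if it takes over 54 s, if anything falls off the work surface, if the arm or the gripper's body presses on something with over 40 N, if the wrist force passes 120 N, or if a joint passes its speed limit or range.

## Working session

There is one attempt and no reset: what is moved stays moved. The work goes in short steps, Python scripts to look and compute and a shell command to move; the robot and the scene stay as the last step left them, time stands still between calls to the robot, and variables do not carry over. Pictures are saved under pics/ and viewed, and the job is handed in when it is done.

```bash
mkdir -p pics; python3 - <<'E'
from plant import bot, optics
import cv2, numpy as np
s=bot.state(); print({k:np.round(v,3).tolist() for k,v in s.items()}, bot.tips_ahead)
for n in ["side","top"]:
    im=optics.get_image(n); cv2.imwrite(f"pics/{n}0.png",im[:,:,::-1])
    c=optics.camera_info(n); print(n,{k:np.round(v,3).tolist() for k,v in c.items()})
E
```

```text
{'time': 0.0, 'joints': [0.982, 0.207, 1.543, -0.0, 1.393, -0.15], 'joint_velocities': [0.0, 0.0, -0.0, -0.0, -0.001, 0.001], 'effort': [-0.0, -38.303, -29.16, -0.0, 0.011, -0.0], 'position': [0.243, 0.52, 0.252], 'orientation': [[-0.906, 0.424, -0.001], [0.424, 0.906, -0.002], [0.0, -0.002, -1.0]], 'contact_force': [-0.872, 0.916, 0.838], 'torque': [0.039, -0.014, -0.075], 'opening': 0.085} 0.022
side {'fx': 368.912, 'fy': 368.912, 'cx': 265.697, 'cy': 189.04, 'R': [[0.975, -0.22, -0.014], [-0.154, -0.632, -0.759], [0.158, 0.743, -0.651]], 't': [-0.506, 0.15, 0.931]}
top {'fx': 397.892, 'fy': 397.892, 'cx': 257.341, 'cy': 194.105, 'R': [[-0.03, -0.999, -0.022], [-0.989, 0.033, -0.147], [0.148, 0.018, -0.989]], 't': [0.044, 0.527, 1.032]}
```

View pics/side0.png

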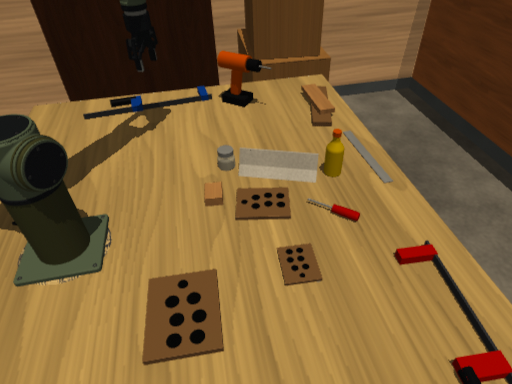

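View pics/top0.png

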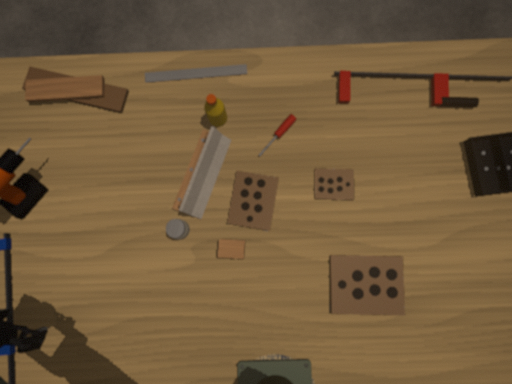

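The side view shows the middle-sized panel at about (263,203), right in front of the white stop at (278,165). In the top view it is at (252,200), with the stop's front line running from about (229,137) to (202,217). Next I'll zoom in and measure.

```bash
cat > h.py <<'E'
from plant import bot, optics
import cv2, numpy as np
def ray(name,uv,z=0.,c=None):
    c=c or optics.camera_info(name); R=np.array(c["R"]);t=np.array(c["t"])
    o=-R.T@t; out=[]
    for u,v in np.atleast_2d(uv):
        d=R.T@np.array([(u-c["cx"])/c["fx"],(v-c["cy"])/c["fy"],1]); out.append(o+d*(z-o[2])/d[2])
    return np.array(out)
def proj(name,X,c=None):
    c=c or optics.camera_info(name); p=np.atleast_2d(X)@np.array(c["R"]).T+np.array(c["t"])
    return np.c_[c["fx"]*p[:,0]/p[:,2]+c["cx"],c["fy"]*p[:,1]/p[:,2]+c["cy"]]
def crop(im,x0,y0,x1,y1,k,fn):
    cv2.imwrite(fn,cv2.resize(im[y0:y1,x0:x1],None,fx=k,fy=k,interpolation=cv2.INTER_CUBIC)[:,:,::-1])
E
python3 - <<'E'
from h import *
im=cv2.imread("pics/top0.png")[:,:,::-1]; crop(im,140,80,310,270,3,"pics/top0c.png") 
im=cv2.imread("pics/side0.png")[:,:,::-1]; crop(im,190,120,380,240,4,"pics/side0c.png")
E
```

```text
(no output)
```

View pics/top0c.png

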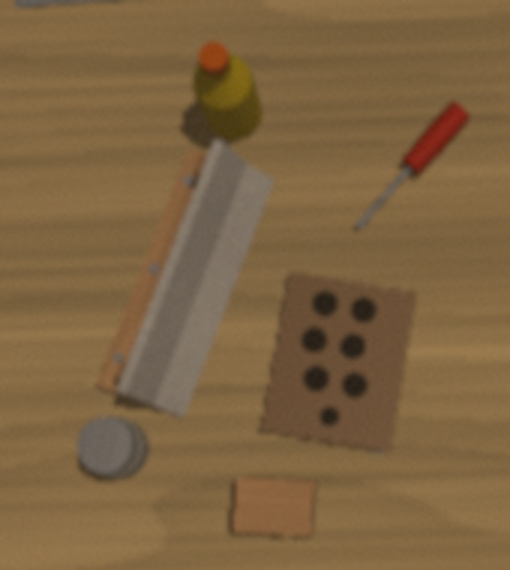

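View pics/side0c.png

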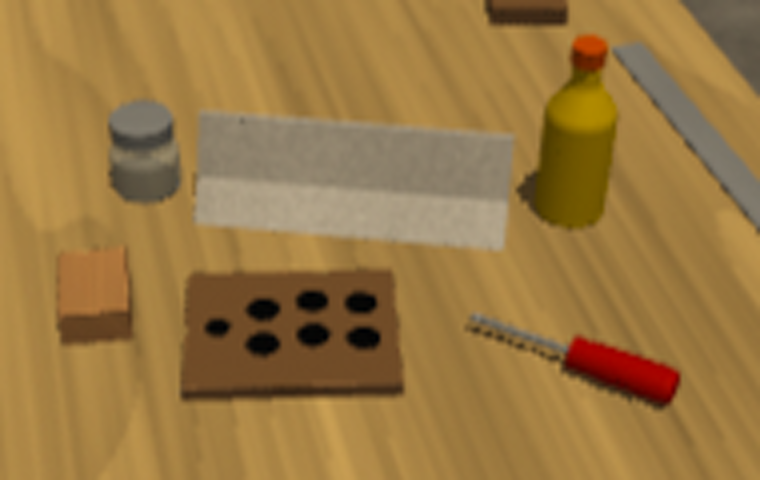

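The close-ups show the panel's corners at roughly (290,273), (415,292), (390,450), (262,432) in the top crop. The foot line runs from (272,185) to (183,415). Next I'll use masks and rays for accuracy.

```bash
cat >> h.py <<'E'
def panel_corners(im,roi,lo,hi):
    x0,y0,x1,y1=roi; hsv=cv2.cvtColor(np.ascontiguousarray(im[y0:y1,x0:x1]),cv2.COLOR_RGB2HSV)
    return hsv
E
python3 - <<'E'
from h import *
im=cv2.imread("pics/top0.png")[:,:,::-1]
hsv=cv2.cvtColor(np.ascontiguousarray(im),cv2.COLOR_RGB2HSV)
def C(p,k=3,o=(140,80)): return np.array(p)/k+np.array(o)-0.33
for n,p in dict(panel=(320,380),bench=(440,400),stopface=(210,300),stoplow=(230,300),offc=(270,500)).items():
    u=C(p).astype(int); print(n,hsv[u[1]-1:u[1]+2,u[0]-1:u[0]+2].reshape(-1,3).mean(0), im[u[1],u[0]])
top=[(290,273),(415,292),(390,450),(262,432)]
W=ray("top",C(top),0.012); print("panel top",np.round(W,4).tolist())
print([round(float(np.linalg.norm(W[i]-W[(i+1)%4])),4) for i in range(4)], W.mean(0))
f=ray("top",C([(272,185),(183,415)]),0.0); print("foot top",f.round(4).tolist(), np.linalg.norm(f[0]-f[1]))
def S(p): return np.array(p)/4+np.array((190,120))-0.37
W=ray("side",S([(190,272),(392,270),(402,390),(182,390)]),0.012); print("panel side",np.round(W,4).tolist(),W.mean(0))
f=ray("side",S([(195,225),(502,249)]),0.0); print("foot side",f.round(4).tolist(), np.linalg.norm(f[0]-f[1]))
g=ray("side",S([(200,112),(513,135)]),0.075); print("topedge side",g.round(4).tolist(), np.linalg.norm(g[0]-g[1]))
g=ray("top",C([(243,160),(155,408)]),0.028); print("mid top",g.round(4).tolist())
for n,p,z in [("bottle",(565,215),0),("jar",(145,190),0),("drvtip",(475,318),0.01),("drvend",(670,390),0.013)]: print(n,ray("side",S(p),z).round(3))
for n,p,z in [("bottle",(213,58),.15),("jar",(108,448),.065),("drvtip",(357,228),0.01),("drvend",(462,112),0.013),("offcut",(275,508),.03)]: print(n,ray("top",C(p),z).round(3))
E
```

```text
panel [ 14.55555556 110.77777778  42.22222222] [40 30 20]
bench [ 17.22222222 126.11111111 135.66666667] [135 107  68]
stopface [ 16.66666667  52.66666667 129.44444444] [130 117 103]
stoplow [ 16.77777778  87.         124.77777778] [124 104  83]
offc [ 14.22222222 139.11111111 140.88888889] [142 102  65]
panel top [[0.6005, 0.0847, 0.012], [0.5786, -0.0307, 0.012], [0.4335, -0.0025, 0.012], [0.4535, 0.1135, 0.012]]
[0.1174, 0.1478, 0.1178, 0.1498] [0.5165189  0.04125828 0.012     ]
foot top [[0.689, 0.1008, 0.0], [0.4725, 0.1876, 0.0]] 0.23324514161657242
panel side [[0.4592, 0.1176, 0.012], [0.6038, 0.0847, 0.012], [0.5775, -0.0367, 0.012], [0.4341, -0.0021, 0.012]] [0.5186417  0.04087422 0.012     ]
foot side [[0.4737, 0.1865, 0.0], [0.6951, 0.1023, 0.0]] 0.23683515639009955
topedge side [[0.4894, 0.2285, 0.075], [0.7113, 0.1423, 0.075]] 0.23814608357811945
mid top [[0.7058, 0.1249, 0.028], [0.477, 0.2083, 0.028]]
bottle [[0.756 0.13  0.   ]]
jar [[0.442 0.24  0.   ]]
drvtip [[0.648 0.022 0.01 ]]
drvend [[ 0.75  -0.079  0.013]]
bottle [[0.757 0.135 0.15 ]]
jar [[0.44  0.243 0.065]]
drvtip [[0.642 0.021 0.01 ]]
drvend [[ 0.75  -0.081  0.013]]
offcut [[0.384 0.101 0.03 ]]
```

Stop frame: origin about (0.584, 0.145), x axis at -21°. The panel centre is at about (-25, -121) mm in that frame and it is rotated about +9° to the stop. I'll turn the tool so that tool x matches stop y, then move in front of the push edge.

```bash
python3 -m crank '{"slide":[[0,0,0],[0,0,0],[0,0,0],[0,0,0],[0,0,0],[0,0,0],[0,0,0],[0,0,0]],"spin":[0.187,0.187,0.187,0.187,0.187,0.187,0.187,0.187]}' 1
```

```text
time: 1.1
position: [0.2414, 0.5172, 0.2463]
orientation: [[0.364, 0.931, -0.007], [0.931, -0.364, -0.011], [-0.013, -0.003, -1.0]]
contact_force: [0.2, -0.8, -1.1]
opening: 0.0853
```

```bash
cat >> h.py <<'E'
O=np.array([.584,.145]); a=np.deg2rad(-21); ex=np.array([np.cos(a),np.sin(a)]); ey=np.array([-np.sin(a),np.cos(a)])
def st(X): X=np.atleast_2d(X)[:,:2]-O; return np.c_[X@ex,X@ey]
def wd(x,y,z): return np.r_[O+x*ex+y*ey,z]
def rep(target=None):
    s=bot.state(); p=np.array(s["position"]);R=np.array(s["orientation"])
    print("t",round(s["time"],2),"pos",p.round(4),"stopxy",st(p).round(4),"z",R[:,2].round(3),"yawerr(deg, spin)",round(float(np.degrees(a-np.arctan2(R[1,1],R[0,1]))*-1),2),"F",np.round(s["contact_force"],1),"open",round(s["opening"],3))
    if target is not None: print("tool delta",(R.T@(wd(*target)-p)).round(4))
E
python3 -c "
from h import *
rep((-.018,-.235,.09))"
```

```text
t 1.1 pos [0.2414 0.5172 0.2463] stopxy [[-0.4532  0.2247]] z [-0.007 -0.011 -1.   ] yawerr(deg, spin) -0.35 F [ 0.2 -0.8 -1.1] open 0.085
tool delta [-0.4549  0.4385  0.1611]
```

```bash
python3 -m crank '{"slide":[[-0.043,0.042,-0.001],[-0.043,0.042,-0.001],[-0.043,0.042,-0.001],[-0.043,0.042,-0.001],[-0.043,0.042,-0.001],[-0.043,0.042,-0.001],[-0.043,0.042,-0.001],[-0.043,0.042,-0.001],[-0.043,0.042,0]],"spin":[0,0,0,0,0,0,0,0,0]}'; python3 -c "
from h import *
rep((-.018,-.235,.09))"
```

```text
time: 2.22
position: [0.456, 0.0077, 0.2555]
orientation: [[0.356, 0.934, -0.008], [0.934, -0.356, -0.013], [-0.015, -0.003, -1.0]]
contact_force: [0.8, 0.4, 0.6]
opening: 0.0858
t 2.23 pos [0.456  0.0077 0.2555] stopxy [[-0.0703 -0.1741]] z [-0.008 -0.013 -1.   ] yawerr(deg, spin) 0.13 F [0.8 0.4 0.6] open 0.086
tool delta [-0.0586  0.0526  0.1662]
```

```bash
python3 -m crank '{"slide":[[-0.03,0.027,0],[-0.029,0.026,0],[0,0,0.05],[0,0,0.05],[0,0,0.04],[0,0,0.01],[0,0,0]],"spin":[0,0,0,0,0,0,0]}'; python3 -c "
from h import *
rep((-.018,-.235,.05))
im=optics.get_image('side'); crop(im,120,60,400,270,2.8,'pics/s1.png')
im=optics.get_image('wrist'); crop(im,0,0,512,384,1,'pics/w1.png')"
```

```text
time: 3.1
position: [0.4855, -0.0769, 0.1024]
orientation: [[0.365, 0.931, -0.007], [0.931, -0.365, -0.014], [-0.015, -0.001, -1.0]]
contact_force: [-0.0, 0.7, 0.1]
opening: 0.0856
t 3.1 pos [ 0.4855 -0.0769  0.1024] stopxy [[-0.0124 -0.2425]] z [-0.007 -0.014 -1.   ] yawerr(deg, spin) -0.43 F [-0.   0.7  0.1] open 0.086
tool delta [ 0.0082 -0.0056  0.0523]
```

View pics/s1.png

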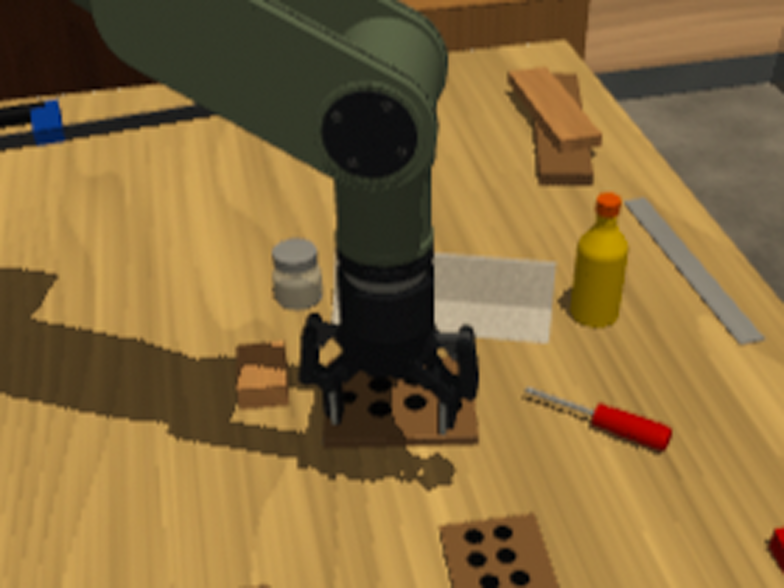

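View pics/w1.png

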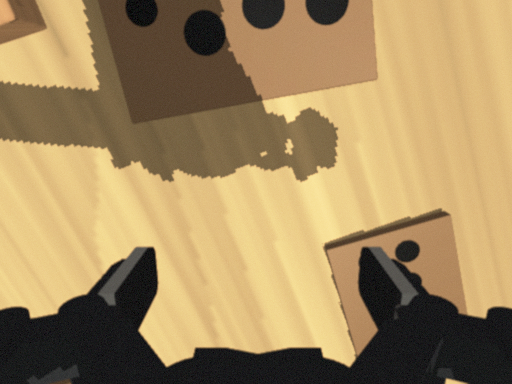

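The side view shows the open gripper hovering just in front of the panel's push edge. The wrist view shows that edge from (135,122) to (377,80), with the small look-alike panel at lower right. I'll check the clearance to that panel, refine the push edge from the wrist view, then probe for the bench.

```bash
python3 -c "
from h import *
print('small',st(ray('top',[(313,168),(354,168),(354,200),(313,200)],.01)).round(3).tolist())
c=optics.camera_info('wrist')
print('edge',st(ray('wrist',[(135,122),(377,80)],.012,c)).round(4).tolist())
"
python3 -m crank '{"slide":[[0.010,-0.006,0.04],[0,0,0.012],[0,0,0.003]],"spin":[0.008,0,0]}'
python3 -c "
from h import *
rep((-.018,-.235,.03))"
```

```text
small [[0.114, -0.25], [0.151, -0.357], [0.065, -0.384], [0.029, -0.278]]
edge [[-0.0863, -0.1907], [0.059, -0.1672]]
time: 3.58
position: [0.4909, -0.0683, 0.054]
orientation: [[0.372, 0.928, 0.01], [0.928, -0.372, -0.019], [-0.014, 0.017, -1.0]]
contact_force: [-0.6, -0.1, 0.3]
opening: 0.0851
t 3.58 pos [ 0.4909 -0.0683  0.054 ] stopxy [[-0.0104 -0.2325]] z [ 0.01  -0.019 -1.   ] yawerr(deg, spin) -0.83 F [-0.6 -0.1  0.3] open 0.085
tool delta [-0.0023 -0.0079  0.0239]
```

```bash
python3 -m crank '{"slide":[[0,-0.008,0.014],[0,0,0.005],[0,0,0]],"spin":[-0.01,0,0]}'
python3 -c "
from h import *
rep((-.018,-.235,.03))"
```

```text
time: 3.95
position: [0.4853, -0.0666, 0.0362]
orientation: [[0.362, 0.932, 0.015], [0.932, -0.362, -0.021], [-0.014, 0.021, -1.0]]
contact_force: [-0.5, -0.2, 0.1]
opening: 0.0853
t 3.95 pos [ 0.4853 -0.0666  0.0362] stopxy [[-0.0163 -0.2329]] z [ 0.015 -0.021 -1.   ] yawerr(deg, spin) -0.23 F [-0.5 -0.2  0.1] open 0.085
tool delta [-0.002  -0.0019  0.0062]
```

```bash
python3 -m crank '{"slide":[[0,0,0.005],[0,0,0.004],[0,0,0]],"spin":[0,0,0]}'
python3 -c "
from h import *
rep()
im=optics.get_image('side'); crop(im,180,120,330,240,5,'pics/s2.png')"
```

```text
time: 4.32
position: [0.4861, -0.0671, 0.0271]
orientation: [[0.363, 0.932, 0.016], [0.932, -0.362, -0.021], [-0.014, 0.023, -1.0]]
contact_force: [-0.1, 0.1, 1.2]
opening: 0.0852
t 4.33 pos [ 0.4861 -0.0671  0.0271] stopxy [[-0.0153 -0.2331]] z [ 0.016 -0.021 -1.   ] yawerr(deg, spin) -0.24 F [-0.1  0.1  1.2] open 0.085
```

View pics/s2.png

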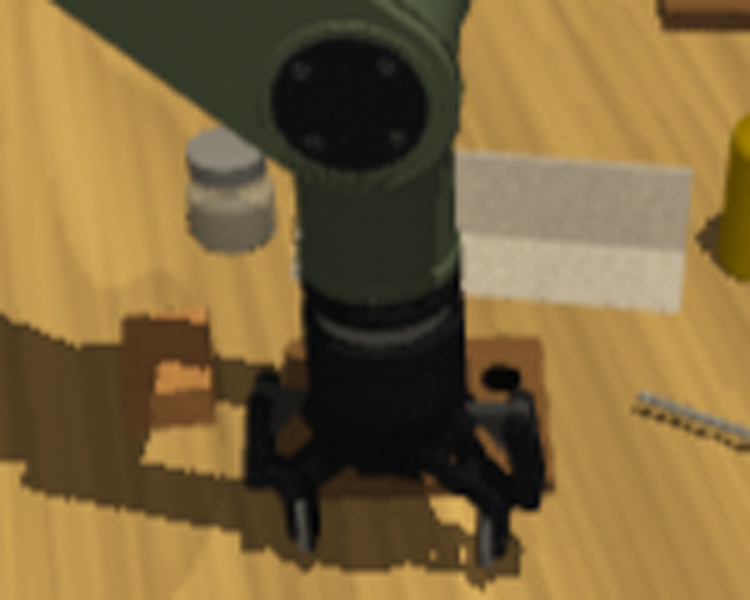

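The side view shows the tips at about (305,548) and (490,565) in the crop, near the bench in front of the push edge. I'll keep probing down.

```bash
python3 -m crank '{"slide":[[0,0,0.004],[0,0,0]],"spin":[0,0]}'
python3 -m crank '{"slide":[[0,0,0.004],[0,0,0]],"spin":[0,0]}'
python3 -c "
from h import *
rep()"
```

```text
time: 4.62
position: [0.4865, -0.0673, 0.0232]
orientation: [[0.363, 0.932, 0.017], [0.932, -0.362, -0.021], [-0.014, 0.023, -1.0]]
contact_force: [0.5, -0.0, -0.6]
opening: 0.0855
time: 4.88
position: [0.4866, -0.0674, 0.0189]
orientation: [[0.362, 0.932, 0.017], [0.932, -0.362, -0.021], [-0.014, 0.023, -1.0]]
contact_force: [-0.2, -0.1, -0.7]
opening: 0.0857
t 4.88 pos [ 0.4866 -0.0674  0.0189] stopxy [[-0.0148 -0.2332]] z [ 0.017 -0.021 -1.   ] yawerr(deg, spin) -0.23 F [-0.2 -0.1 -0.7] open 0.086
```

```bash
python3 -m crank '{"slide":[[0,0,0.004],[0,0,0]],"spin":[0,0]}'
python3 -m crank '{"slide":[[0,0,0.003],[0,0,0]],"spin":[0,0]}'
python3 -c "
from h import *
rep()"
```

```text
time: 5.12
position: [0.4867, -0.0675, 0.0146]
orientation: [[0.363, 0.932, 0.017], [0.932, -0.362, -0.021], [-0.014, 0.023, -1.0]]
contact_force: [0.6, 1.0, -0.6]
opening: 0.0851
time: 5.38
position: [0.4868, -0.0676, 0.0114]
orientation: [[0.362, 0.932, 0.017], [0.932, -0.362, -0.021], [-0.014, 0.023, -1.0]]
contact_force: [0.2, 0.5, -0.6]
opening: 0.0852
t 5.38 pos [ 0.4868 -0.0676  0.0114] stopxy [[-0.0146 -0.2333]] z [ 0.017 -0.021 -1.   ] yawerr(deg, spin) -0.24 F [ 0.2  0.5 -0.6] open 0.085
```

```bash
python3 -m crank '{"slide":[[0,0,0.002],[0,0,0]],"spin":[0,0]}'
python3 -m crank '{"slide":[[0,0,0.002],[0,0,0]],"spin":[0,0]}'
python3 -c "
from h import *
rep()"
```

```text
time: 5.62
position: [0.4873, -0.0677, 0.0101]
orientation: [[0.362, 0.932, 0.017], [0.932, -0.362, -0.022], [-0.014, 0.024, -1.0]]
contact_force: [-0.4, -0.0, 1.2]
opening: 0.0859
time: 5.88
position: [0.4876, -0.0678, 0.0102]
orientation: [[0.362, 0.932, 0.016], [0.932, -0.362, -0.021], [-0.014, 0.023, -1.0]]
contact_force: [-0.7, -0.7, -0.5]
opening: 0.0854
t 5.88 pos [ 0.4876 -0.0678  0.0102] stopxy [[-0.0137 -0.2332]] z [ 0.016 -0.021 -1.   ] yawerr(deg, spin) -0.22 F [-0.7 -0.7 -0.5] open 0.085
```

The bench is felt at TCP z of about 0.0101 with the fingers open. I'll raise 2 mm and push, compensating for the slight tilt.

```bash
python3 -m crank '{"slide":[[0,0,-0.002],[0.012,-0.002,0],[0.012,-0.002,0],[0.008,0,0],[0.008,0,0],[0.008,0,0],[0.008,0,0],[0,0,0]],"spin":[0,0,0,0,0,0,0,0]}'
python3 -c "
from h import *
rep()
im=optics.get_image('top'); crop(im,140,80,310,270,3,'pics/t3.png')"
```

```text
time: 6.88
position: [0.5047, -0.0096, 0.0104]
orientation: [[0.361, 0.933, 0.015], [0.933, -0.361, -0.021], [-0.015, 0.021, -1.0]]
contact_force: [0.6, -1.2, 0.5]
opening: 0.0854
t 6.88 pos [ 0.5047 -0.0096  0.0104] stopxy [[-0.0187 -0.1728]] z [ 0.015 -0.021 -1.   ] yawerr(deg, spin) -0.14 F [ 0.6 -1.2  0.5] open 0.085
```

View pics/t3.png

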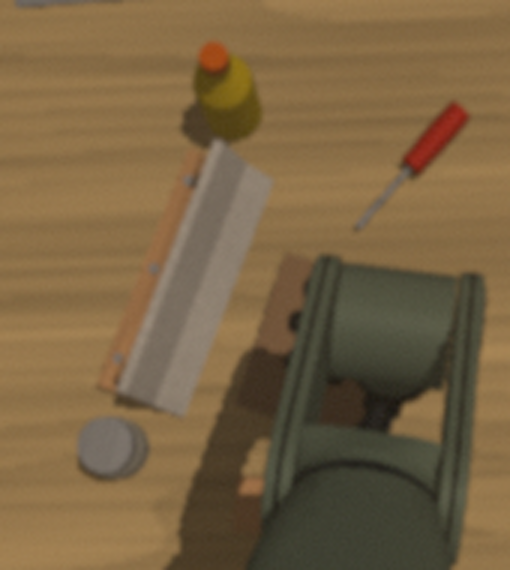

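The top view shows the panel moving toward the stop, its far corner now at (290,253), with the arm hiding most of it. I'll continue.

```bash
python3 -m crank '{"slide":[[0.008,0,-0.001],[0.008,0,-0.0004],[0.008,0,-0.0002],[0.008,0,-0.0002],[0,0,0]],"spin":[0,0,0,0,0]}'
python3 -c "
from h import *
rep()
im=optics.get_image('side'); crop(im,180,110,330,230,5,'pics/s4.png')
im=optics.get_image('wrist'); crop(im,0,0,512,384,1,'pics/w4.png')
c=optics.camera_info('wrist'); print({k:np.round(v,5).tolist() for k,v in c.items()})"
```

```text
time: 7.55
position: [0.5169, 0.0218, 0.0117]
orientation: [[0.362, 0.932, 0.015], [0.932, -0.362, -0.021], [-0.015, 0.021, -1.0]]
contact_force: [-0.3, 0.4, -0.2]
opening: 0.0856
t 7.55 pos [0.5169 0.0218 0.0117] stopxy [[-0.0185 -0.139 ]] z [ 0.015 -0.021 -1.   ] yawerr(deg, spin) -0.2 F [-0.3  0.4 -0.2] open 0.086
{'fx': 340.01776, 'fy': 340.01776, 'cx': 257.67759, 'cy': 191.79325, 'R': [[0.93239, -0.36082, 0.02158], [-0.35141, -0.89086, 0.28787], [-0.08464, -0.27599, -0.95742]], 't': [-0.47363, 0.23013, 0.19516]}
```

View pics/s4.png

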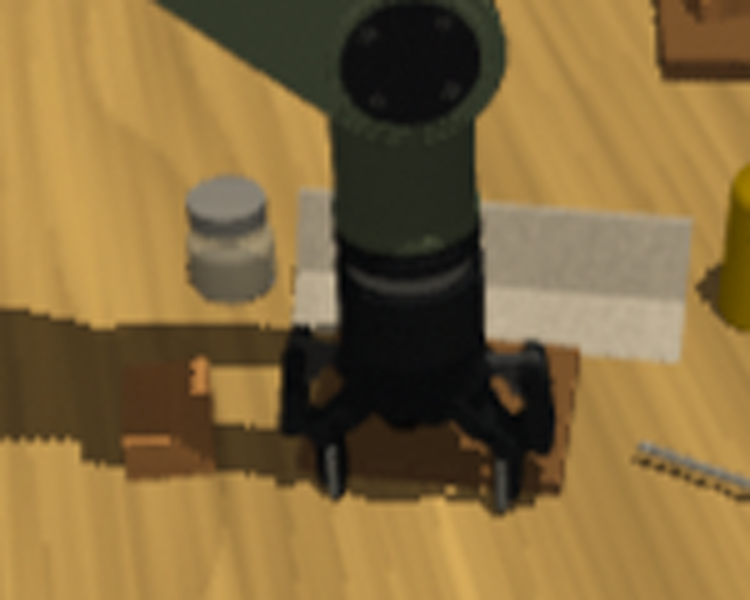

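View pics/w4.png

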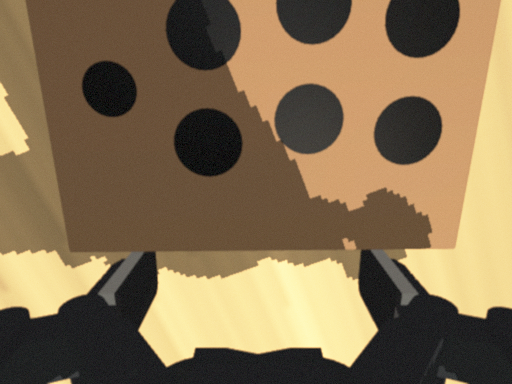

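The wrist view shows the push edge, from (70,251) to (456,247), lying square against both fingertips. The panel is now aligned.

```bash
python3 -c "
from h import *
print(st(ray('wrist',[(70,251),(456,247)],.012)).round(4).tolist())"
python3 -m crank '{"slide":[[0.008,0,-0.0001],[0.007,0,-0.0001],[0.006,0,-0.0001],[0.006,0,-0.0001],[0.006,0,-0.0001]],"spin":[0,0,0,0,0]}'
python3 -c "
from h import *
rep()"
```

```text
[[-0.0905, -0.1279], [0.058, -0.1282]]
time: 8.28
position: [0.5284, 0.0526, 0.0114]
orientation: [[0.364, 0.931, 0.012], [0.931, -0.363, -0.023], [-0.017, 0.02, -1.0]]
contact_force: [-1.2, -5.5, 0.5]
opening: 0.0854
t 8.28 pos [0.5284 0.0526 0.0114] stopxy [[-0.0188 -0.1062]] z [ 0.012 -0.023 -1.   ] yawerr(deg, spin) -0.31 F [-1.2 -5.5  0.5] open 0.085
```

```bash
python3 -m crank '{"slide":[[0.007,0,-0.0001],[0.007,0,-0.0001],[0.007,0,-0.0001],[0.007,0,-0.0001],[0.007,0,-0.0001]],"spin":[-0.005,0,0,0,0]}'
python3 -c "
from h import *
rep()
im=optics.get_image('side'); crop(im,180,100,330,220,5,'pics/s5.png')
im=optics.get_image('wrist'); crop(im,0,0,512,384,1,'pics/w5.png')"
```

```text
time: 8.9
position: [0.5413, 0.0881, 0.0107]
orientation: [[0.359, 0.933, 0.011], [0.933, -0.358, -0.022], [-0.017, 0.018, -1.0]]
contact_force: [-0.6, -1.6, -0.8]
opening: 0.0853
t 8.9 pos [0.5413 0.0881 0.0107] stopxy [[-0.0195 -0.0684]] z [ 0.011 -0.022 -1.   ] yawerr(deg, spin) -0.01 F [-0.6 -1.6 -0.8] open 0.085
```

View pics/s5.png

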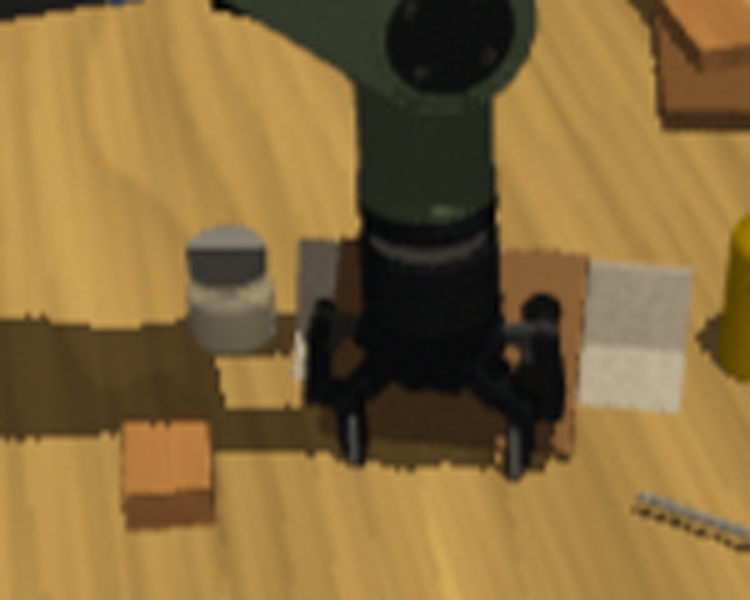

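View pics/w5.png

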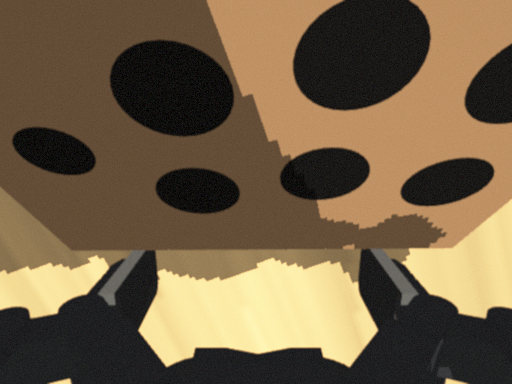

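The panel is riding up, with its edge still square on both tips. Before going steeper I'll check the clearance between the gripper body or camera and the leaning panel.

```bash
python3 -c "
from h import *
c=optics.camera_info('wrist'); C=-np.array(c['R']).T@np.array(c['t']); s=bot.state()
R=np.array(s['orientation']);print('cam in tool',(R.T@(C-s['position'])).round(4),'world',C.round(3),st(C).round(3))
from scipy.optimize import brentq
# tilt estimate: bottom corner P at y=p; panel underside touches slope w lead bottom corner
for tcp in (-.0684,-.05,-.04,-.03,-.022):
    e=tcp+.011
    for deg in np.arange(10,63,.2):
        th=np.radians(deg); p=e+.012*np.sin(th)
        L=np.array([p+.12*np.cos(th),.12*np.sin(th)])
        # clearance of stop polyline vertices below underside line
        V=np.array([[24,28],[41,75]])/1000
        cl=[(np.tan(th)*(v[0]-p)-v[1]) for v in V if p<v[0]<L[0]]
        f=np.interp(L[0],[0,.024,.041,.051],[0,.028,.075,.075])
        if min(cl+[L[1]-f])>=0: break
    # upper face at height z
    print(tcp,'tilt',round(deg,1),[(z,round(e+(z-.012*np.cos(th))/np.tan(th)-tcp,4)) for z in (.06,.073,.09,.1)])
"
```

```text
cam in tool [ 0.0684 -0.0008 -0.1202] world [0.564 0.155 0.13 ] [[-0.022  0.002]]
-0.0684 tilt 39.6 [(0.06, np.float64(0.0724)), (0.073, np.float64(0.0881)), (0.09, np.float64(0.1086)), (0.1, np.float64(0.1207))]
-0.05 tilt 46.6 [(0.06, np.float64(0.0599)), (0.073, np.float64(0.0722)), (0.09, np.float64(0.0883)), (0.1, np.float64(0.0978))]
-0.04 tilt 51.2 [(0.06, np.float64(0.0532)), (0.073, np.float64(0.0636)), (0.09, np.float64(0.0773)), (0.1, np.float64(0.0854))]
-0.03 tilt 56.4 [(0.06, np.float64(0.0465)), (0.073, np.float64(0.0551)), (0.09, np.float64(0.0664)), (0.1, np.float64(0.073))]
-0.022 tilt 61.2 [(0.06, np.float64(0.0408)), (0.073, np.float64(0.048)), (0.09, np.float64(0.0573)), (0.1, np.float64(0.0628))]
```

At full lean, the body's clearance with open fingers would be nearly zero. So I'll push to about 53° with open fingers, then close them (which makes them longer) for the rest.

```bash
python3 -m crank '{"slide":[[0.007,0,-0.0005],[0.007,0,-0.0003],[0.007,0,-0.0002],[0.007,0,-0.0002],[0.003,0,-0.0001],[0,0,0]],"spin":[0,0,0,0,0,0]}'
python3 -c "
from h import *
rep()
im=optics.get_image('side'); crop(im,180,90,330,210,5,'pics/s6.png')
im=optics.get_image('wrist'); crop(im,0,0,512,384,1,'pics/w6.png')"
```

```text
time: 9.75
position: [0.5537, 0.1197, 0.0118]
orientation: [[0.358, 0.934, 0.012], [0.934, -0.358, -0.022], [-0.016, 0.019, -1.0]]
contact_force: [0.4, -0.5, -1.2]
opening: 0.0857
t 9.75 pos [0.5537 0.1197 0.0118] stopxy [[-0.0192 -0.0345]] z [ 0.012 -0.022 -1.   ] yawerr(deg, spin) 0.05 F [ 0.4 -0.5 -1.2] open 0.086
```

View pics/s6.png

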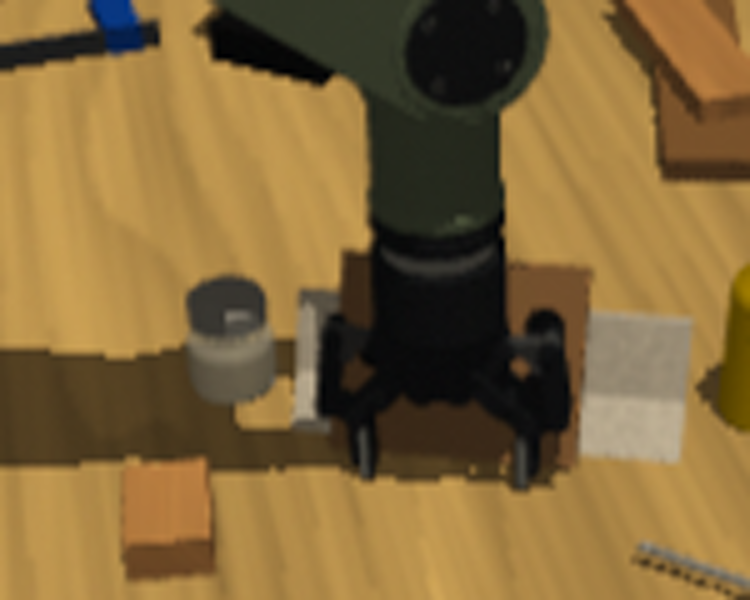

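View pics/w6.png

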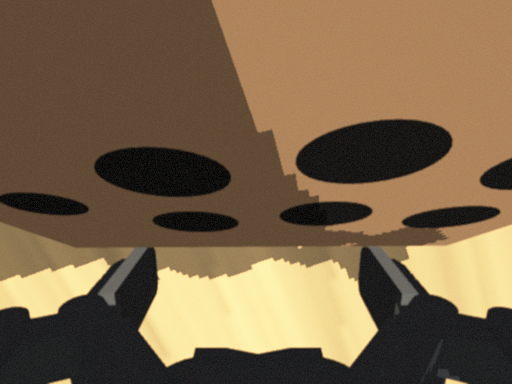

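The panel leans at about 53°, its top over the stop's top edge (side view around y≈260) and its bottom edge square on both tips. I'll back off, raise, close the fingers, and come back to finish.

```bash
python3 -m crank '{"slide":[[-0.015,0,-0.001],[-0.02,0.001,-0.015],[-0.01,0.001,-0.01],[0,0,0],[0,0,0],[0,0,0],[0,0,0]],"spin":[0,0,0,0,0,0,0]}' 0 30
python3 -c "
from h import *
rep((-.016,-.06,.026))
im=optics.get_image('wrist'); crop(im,0,0,512,384,1,'pics/w7.png')"
```

```text
time: 10.72
position: [0.5391, 0.0782, 0.041]
orientation: [[0.362, 0.932, 0.014], [0.932, -0.362, -0.014], [-0.008, 0.018, -1.0]]
contact_force: [-0.2, 0.5, -0.2]
opening: 0.0002
t 10.72 pos [0.5391 0.0782 0.041 ] stopxy [[-0.018  -0.0785]] z [ 0.014 -0.014 -1.   ] yawerr(deg, spin) -0.23 F [-0.2  0.5 -0.2] open 0.0
tool delta [0.0186 0.0016 0.0149]
```

View pics/w7.png

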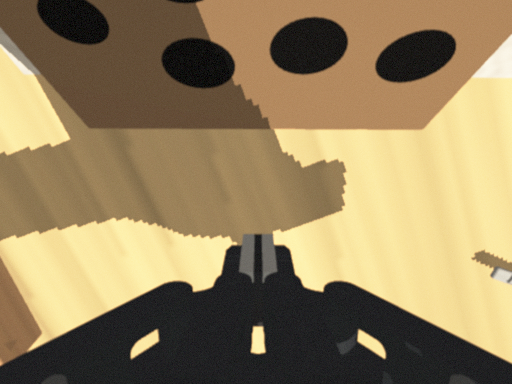

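The wrist view shows the panel still leaning, its lower edge from (90,128) to (424,129), and the fingers are shut. Next I'll lower and push it the rest of the way.

```bash
python3 -c "
from h import *
print(st(ray('wrist',[(90,128),(424,129)],.007)).round(4).tolist())"
python3 -m crank '{"slide":[[0,0.001,0.010],[0,0,0.005],[0,0,0]],"spin":[-0.004,0,0]}'
python3 -c "
from h import *
rep((-.016,-.0225,.0255))"
```

```text
[[-0.0921, -0.0242], [0.0571, -0.0253]]
time: 11.15
position: [0.5397, 0.078, 0.0241]
orientation: [[0.358, 0.934, 0.012], [0.934, -0.358, -0.014], [-0.009, 0.017, -1.0]]
contact_force: [-0.3, -0.0, 0.0]
opening: 0.0001
t 11.15 pos [0.5397 0.078  0.0241] stopxy [[-0.0174 -0.0785]] z [ 0.012 -0.014 -1.   ] yawerr(deg, spin) 0.05 F [-0.3 -0.   0. ] open 0.0
tool delta [ 0.0559  0.0014 -0.0018]
```

```bash
python3 -m crank '{"slide":[[0.015,0,-0.0006],[0.015,0,-0.0004],[0.008,0,-0.0002],[0.005,0,-0.0002],[0.005,0,-0.0002],[0.004,0,-0.0001],[0,0,0]],"spin":[0,0,0,0,0,0,0]}'
python3 -c "
from h import *
rep((-.016,-.0225,.0255))
im=optics.get_image('wrist'); crop(im,0,0,512,384,1,'pics/w8.png')"
```

```text
time: 12.02
position: [0.5596, 0.1303, 0.0255]
orientation: [[0.357, 0.934, 0.012], [0.934, -0.357, -0.015], [-0.009, 0.017, -1.0]]
contact_force: [1.2, -0.4, 0.5]
opening: -0.0
t 12.03 pos [0.5596 0.1303 0.0255] stopxy [[-0.0175 -0.0225]] z [ 0.012 -0.015 -1.   ] yawerr(deg, spin) 0.11 F [ 1.2 -0.4  0.5] open -0.0
tool delta [0.     0.0015 0.0001]
```

View pics/w8.png

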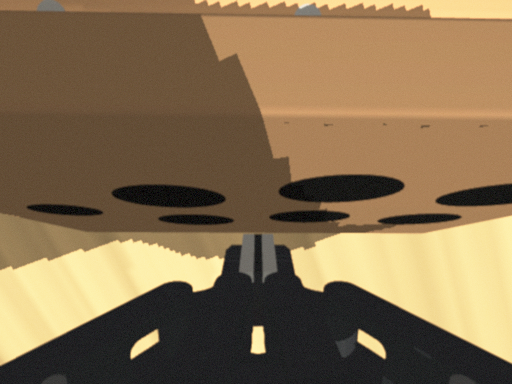

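The panel is now steep: the lower edge is at row ~233 and the top face edge at row ~112, with the stop's back strip visible beyond. I'll check how far the bottom is from home.

```bash
python3 -c "
from h import *
print(st(ray('wrist',[(85,233),(430,233)],.006)).round(4).tolist())
print('top edge',st(ray('wrist',[(100,112),(430,118)],.110)).round(4).tolist())"
python3 -m crank '{"slide":[[0.003,0,0],[0.003,0,0]],"spin":[0,0]}'
python3 -c "
from h import *
rep((-.016,-.0225,.0255))"
python3 -m crank '{"slide":[[0,0,0],[0,0,0]],"spin":[0,0]}'
```

```text
[[-0.0935, -0.0127], [0.0591, -0.0134]]
top edge [[-0.0356, 0.045], [-0.0023, 0.0444]]
time: 12.32
position: [0.5601, 0.1316, 0.0253]
orientation: [[0.355, 0.935, 0.007], [0.935, -0.355, -0.023], [-0.019, 0.015, -1.0]]
contact_force: [-2.8, -10.7, 4.4]
opening: -0.0002
t 12.32 pos [0.5601 0.1316 0.0253] stopxy [[-0.0175 -0.0211]] z [ 0.007 -0.023 -1.   ] yawerr(deg, spin) 0.21 F [ -2.8 -10.7   4.4] open -0.0
tool delta [-0.0014  0.0015 -0.0001]
time: 12.58
position: [0.5601, 0.1309, 0.0256]
orientation: [[0.356, 0.934, 0.007], [0.934, -0.356, -0.023], [-0.019, 0.015, -1.0]]
contact_force: [-1.5, -0.1, -0.7]
opening: 0.0002
```

The force rose to about 11 N with almost no travel, so the panel is home. Next I'll back off, go up and over, and come down behind the stop.

```bash
python3 -m crank '{"slide":[[-0.03,0,-0.002],[-0.045,0,-0.01],[-0.02,0,-0.05],[0,0,-0.055],[0,0,-0.055],[0,0,-0.02],[0,0,0]],"spin":[0,0,0,0,0,0,0]}'
python3 -c "
from h import *
rep((-.016,.12,.21))
im=optics.get_image('side'); crop(im,180,90,350,210,4.5,'pics/s9.png')"
```

```text
time: 13.45
position: [0.5252, 0.046, 0.2254]
orientation: [[0.357, 0.934, 0.013], [0.934, -0.356, -0.019], [-0.013, 0.019, -1.0]]
contact_force: [0.1, 0.3, 0.2]
opening: -0.0
t 13.45 pos [0.5252 0.046  0.2254] stopxy [[-0.0194 -0.1135]] z [ 0.013 -0.019 -1.   ] yawerr(deg, spin) 0.12 F [0.1 0.3 0.2] open -0.0
tool delta [0.2336 0.0036 0.0125]
```

View pics/s9.png

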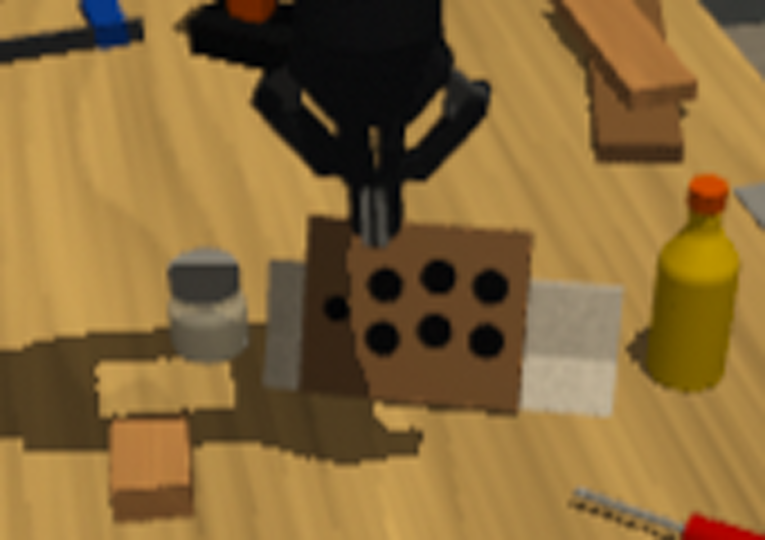

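The side view shows the panel leaning squarely on the stop, its top edge running from (310,217) to (530,232), with its holes to the front and the bystanders untouched. I'll go over it.

```bash
python3 -m crank '{"slide":[[0.045,0.001,0],[0.055,0.001,0],[0.055,0.001,0],[0.055,0.001,0],[0.03,0,0],[0,0,0]],"spin":[0,0,0,0,0,0]}'
python3 -c "
from h import *
rep((-.016,.12,.11))
im=optics.get_image('top'); crop(im,140,80,310,270,3,'pics/t10.png')"
```

```text
time: 14.25
position: [0.611, 0.2744, 0.2049]
orientation: [[0.358, 0.934, -0.009], [0.933, -0.358, -0.022], [-0.024, -0.0, -1.0]]
contact_force: [-0.1, -0.2, -0.1]
opening: 0.0
t 14.25 pos [0.611  0.2744 0.2049] stopxy [[-0.0212  0.1305]] z [-0.009 -0.022 -1.   ] yawerr(deg, spin) -0.01 F [-0.1 -0.2 -0.1] open 0.0
tool delta [-0.0082  0.0052  0.0951]
```

View pics/t10.png

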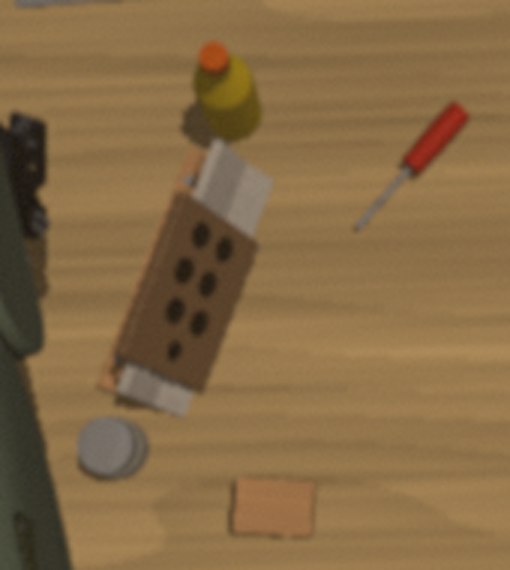

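The top view shows the panel leaning with its top edge over the stop's top and the gripper clear behind it. I'll lower behind the stop.

```bash
python3 -m crank '{"slide":[[-0.003,0.005,0.035],[-0.003,0,0.035],[0,0,0.018],[0,0,0.004],[0,0,0]],"spin":[0,0,0,0,0]}'
python3 -c "
from h import *
rep((-.016,.10,.108))
im=optics.get_image('wrist'); crop(im,0,0,512,384,1,'pics/w11.png')
im=optics.get_image('side'); crop(im,180,60,350,190,4,'pics/s11.png')"
```

```text
time: 14.92
position: [0.6103, 0.2584, 0.1083]
orientation: [[0.363, 0.932, -0.014], [0.931, -0.363, -0.026], [-0.029, -0.004, -1.0]]
contact_force: [0.6, -0.1, -0.1]
opening: 0.0
t 14.93 pos [0.6103 0.2584 0.1083] stopxy [[-0.0161  0.1153]] z [-0.014 -0.026 -1.   ] yawerr(deg, spin) -0.31 F [ 0.6 -0.1 -0.1] open 0.0
tool delta [-0.0153  0.0002  0.0007]
```

View pics/w11.png

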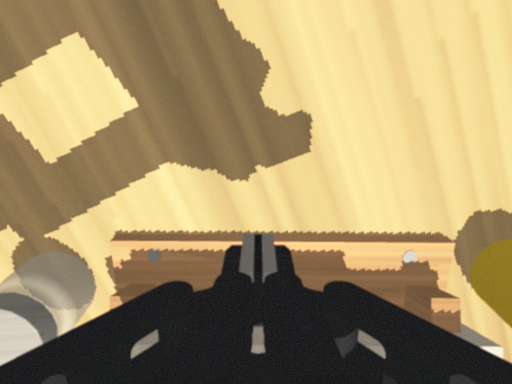

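View pics/s11.png

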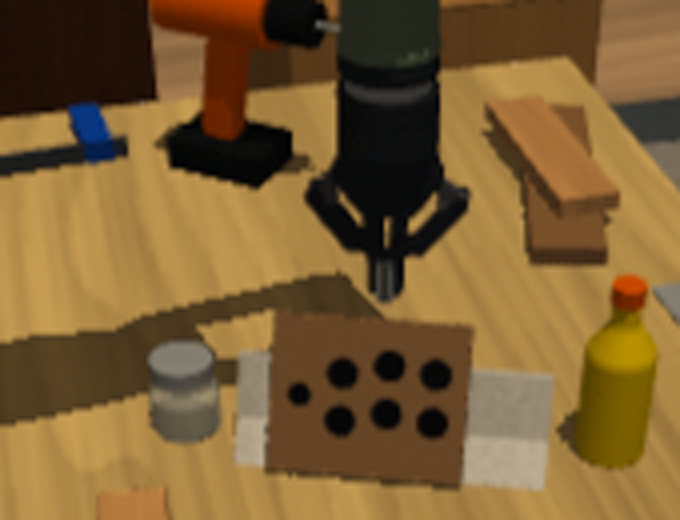

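The wrist view shows the fingers behind the panel above the stop's foot strip. The side view shows the shut fingertips behind the centre of the panel's top edge. I'll push it forward.

```bash
python3 -m crank '{"slide":[[-0.014,0,0.0004],[-0.014,0,0.0004],[-0.01,0,0.0003],[-0.008,0,0.0003],[-0.008,0,0.0003],[-0.008,0,0.0003],[-0.008,0,0.0003],[0,0,0]],"spin":[-0.004,0,0,0,0,0,0,0]}'
python3 -c "
from h import *
rep((-.016,-.02,.108))
im=optics.get_image('side'); crop(im,180,60,350,190,4,'pics/s12.png')"
```

```text
time: 16.02
position: [0.5857, 0.189, 0.1123]
orientation: [[0.359, 0.933, -0.007], [0.933, -0.359, -0.024], [-0.025, 0.002, -1.0]]
contact_force: [-0.6, 0.9, 0.7]
opening: -0.0003
t 16.02 pos [0.5857 0.189  0.1123] stopxy [[-0.0142  0.0417]] z [-0.007 -0.024 -1.   ] yawerr(deg, spin) -0.06 F [-0.6  0.9  0.7] open -0.0
tool delta [-0.0616 -0.0018  0.0058]
```

View pics/s12.png

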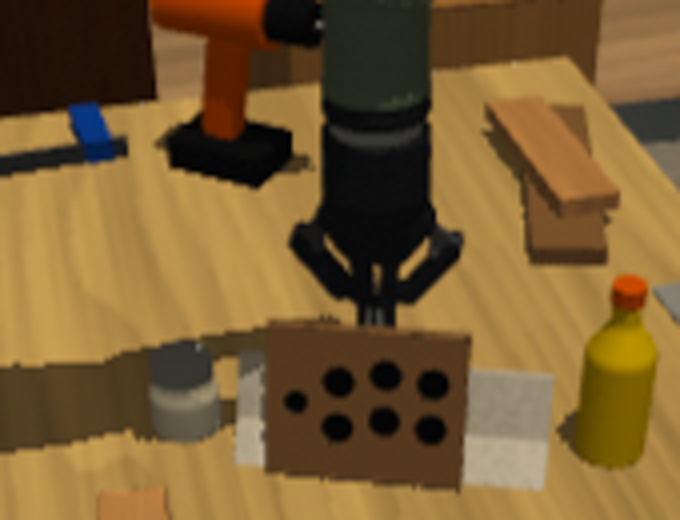

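The panel is steeper, its top edge now at row ~325-340 with the bottom edge unmoved at about (270,470)-(460,488), and the fingers are on it. I'll continue past vertical.

```bash
python3 -m crank '{"slide":[[-0.008,-0.001,0.001],[-0.008,-0.001,0.001],[-0.008,0,0.001],[-0.008,0,0.0003],[-0.007,0,0.0003]],"spin":[0,0,0,0,0]}'
python3 -c "
from h import *
rep((-.016,-.02,.108))
im=optics.get_image('side'); crop(im,180,60,350,190,4,'pics/s13.png')"
```

```text
time: 16.7
position: [0.5689, 0.1517, 0.1093]
orientation: [[0.358, 0.934, -0.007], [0.933, -0.358, -0.024], [-0.025, 0.002, -1.0]]
contact_force: [-0.2, 0.8, -0.4]
opening: 0.0001
t 16.7 pos [0.5689 0.1517 0.1093] stopxy [[-0.0166  0.0009]] z [-0.007 -0.024 -1.   ] yawerr(deg, spin) 0.02 F [-0.2  0.8 -0.4] open 0.0
tool delta [-0.0208  0.0005  0.0018]
```

View pics/s13.png

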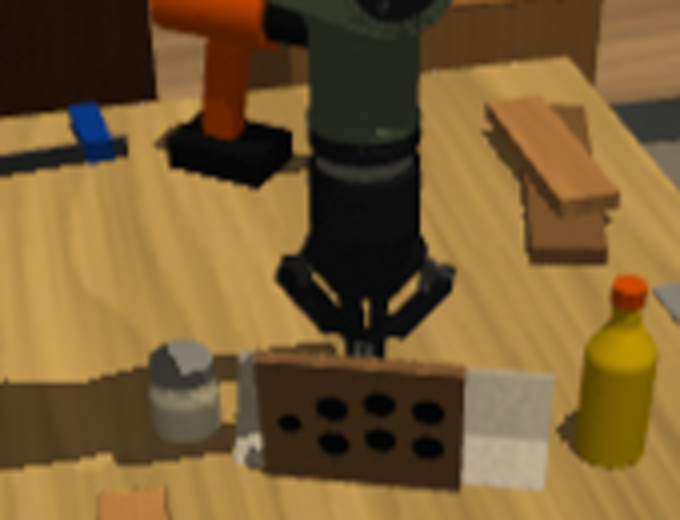

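The panel is about vertical, its top end face visible along row ~360, so a little more should do it.

```bash
python3 -m crank '{"slide":[[-0.008,0,0.0003],[-0.008,0,0.0003],[-0.008,0,0],[0,0,0],[0,0,0],[0,0,0]],"spin":[0,0,0,0,0,0]}'
python3 -c "
from h import *
rep((-.016,-.02,.108))
im=optics.get_image('side'); crop(im,180,60,350,210,4,'pics/s14.png')"
```

```text
time: 17.5
position: [0.5596, 0.1268, 0.1094]
orientation: [[0.359, 0.933, -0.007], [0.933, -0.359, -0.024], [-0.025, 0.002, -1.0]]
contact_force: [1.2, 1.5, -0.3]
opening: -0.0003
t 17.5 pos [0.5596 0.1268 0.1094] stopxy [[-0.0163 -0.0257]] z [-0.007 -0.024 -1.   ] yawerr(deg, spin) -0.03 F [ 1.2  1.5 -0.3] open -0.0
tool delta [0.0057 0.0003 0.0013]
```

View pics/s14.png

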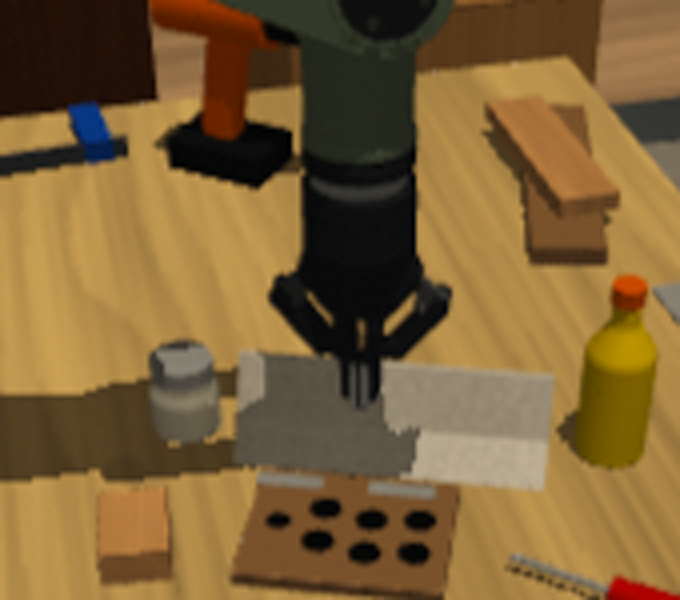

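The panel has toppled. It lies in front of the stop with its underside up, the two steel strips visible at (290,481) and (400,491). I'll raise the arm clear and verify.

```bash
python3 -m crank '{"slide":[[0,0,-0.04],[0,0,-0.05],[0.045,0,-0.03],[0.06,0,0],[0.06,0,0],[0.05,0,0],[0,0,0],[0,0,0]],"spin":[0,0,0,0,0,0,0,0]}'
python3 -c "
from h import *
rep()
im=optics.get_image('side'); crop(im,180,90,380,240,4,'pics/s15.png')
im=optics.get_image('top'); crop(im,140,80,310,270,3,'pics/t15.png')"
```

```text
time: 18.55
position: [0.6396, 0.3373, 0.2266]
orientation: [[0.359, 0.933, -0.007], [0.933, -0.359, -0.024], [-0.025, 0.002, -1.0]]
contact_force: [-0.7, -0.6, 0.7]
opening: -0.0001
t 18.55 pos [0.6396 0.3373 0.2266] stopxy [[-0.017   0.1994]] z [-0.007 -0.024 -1.   ] yawerr(deg, spin) -0.04 F [-0.7 -0.6  0.7] open -0.0
```

View pics/s15.png

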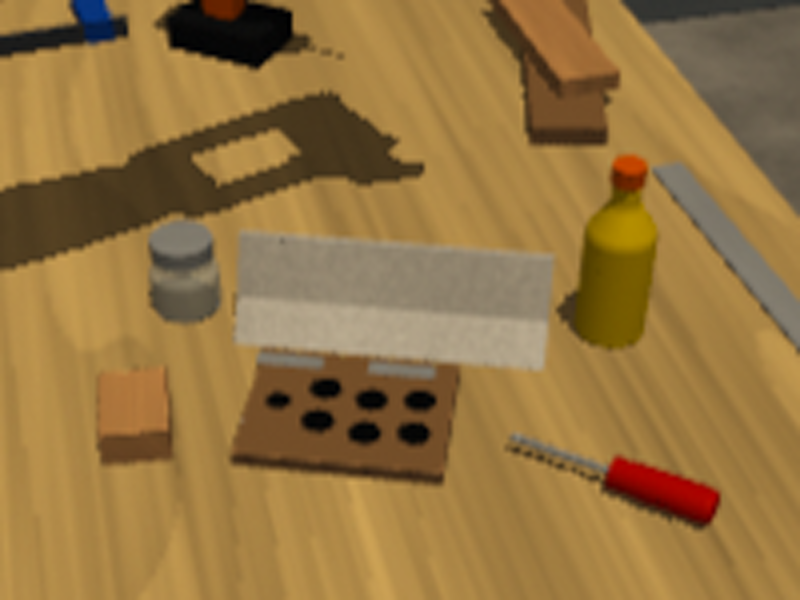

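View pics/t15.png

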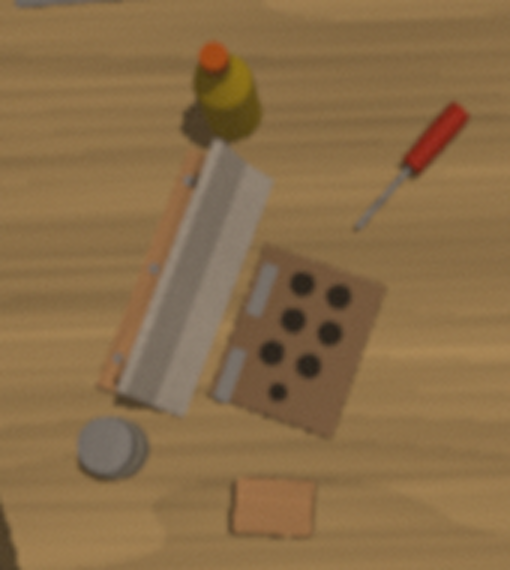

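Both views show the panel with its underside up in front of the stop and the bystanders where they were. I'll check its corners and flatness numerically, and compare the bystander pixels with the first picture.

```bash
python3 -c "
from h import *
C=lambda p:np.array(p)/3+np.array((140,80))-0.33
S=lambda p:np.array(p)/4+np.array((180,90))-0.37
A=ray('top',C([(264,244),(385,288),(328,437),(210,394)]),.012); B=ray('side',S([(260,354),(460,372),(443,474),(233,458)]),.012)
for W in (A,B[[1,2,3,0]]): print(st(W).round(4).tolist(), st(W).mean(0).round(4),[round(float(np.linalg.norm(W[i]-W[(i+1)%4])),4) for i in range(4)])
a=cv2.imread('pics/t15.png').astype(int);b=cv2.imread('pics/top0c.png').astype(int)
d=np.abs(a-b).max(2)
for n,(x,y,w,h) in dict(bottle=(185,40,80,105),driver=(350,100,120,132),jar=(75,415,75,65),offcut=(230,475,88,65)).items(): q=d[y:y+h,x:x+w]; print(n,(q>40).mean().round(3))
import time
i1=optics.get_image('top');i2=optics.get_image('top');print('moving px',(np.abs(i1.astype(int)-i2).max(2)>25).sum())
"
```

```text
[[0.0551, -0.0181], [0.0524, -0.1385], [-0.095, -0.1345], [-0.0935, -0.0191]] [-0.0203 -0.0776] [0.1204, 0.1475, 0.1154, 0.1486]
[[0.0586, -0.026], [0.0564, -0.1371], [-0.0902, -0.1398], [-0.0931, -0.0238]] [-0.0171 -0.0817] [0.1111, 0.1466, 0.116, 0.1517]
bottle 0.0
driver 0.0
jar 0.0
offcut 0.0
moving px 1
```

```bash
python3 -c "
from h import *
rep(); print(bot.job_done()); rep()"
```

```text
t 18.75 pos [0.6398 0.3362 0.2273] stopxy [[-0.0164  0.1985]] z [-0.006 -0.023 -1.   ] yawerr(deg, spin) -0.15 F [ 0.5 -0.7 -0.6] open -0.0
the job is handed in; nothing more can be done
None
the job is handed in; nothing more can be done
```

The panel is turned over and lies flat in front of the stop with its underside up. I handed the job in at about 18.8 s; no verdict was reported.

**What I did:** I squared the middle-sized panel with open fingertips and pushed it up the slope to about 53°. I then closed the fingers so the gripper body would clear the panel, and pushed it home until the force rose to about 11 N. From behind the stop, the shut fingertips pushed its top edge past vertical and it fell to the front. It was never gripped or lifted.

**Last checks:**
- **Position:** the centre is about 78–82 mm in front of the foot line and about 19 mm off the stop's middle, within the limits of 30–200 mm and 130 mm. The nearest edge is about 18–26 mm clear of the foot line.
- **Flatness:** both steel strips are visible. I judged it flat from the pictures: the corners match the panel's size at 12 mm height to within about 9 mm, but I did not measure the tilt.
- **Bystanders and stillness:** comparing the top view before and after showed no change at any bystander, and the scene was still. The arm was well clear.

The two cameras disagreed by about 4 mm on the final centre, and by up to 8 mm on the near edge. That is small against the allowed range. No check failed.

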